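Level the laser stand on the garage bench

ROBOT

A 6-joint arm with a two-finger parallel gripper is mounted at the origin on the work surface. World frame = base frame: x ahead of the robot, y to its left, z up, the work surface at z = 0. Lengths are in m, angles in rad, forces in N, time in s.
With the tool pointing down it reaches from about 0.35 to 1 m from the base axis. Payload 7.1 kg.
Tool frame: the origin (TCP) lies between the finger pads; the fingertips stand 22 mm ahead of it and the grasp point (between the pads) lies 3 mm ahead of it; x points along the fingers, y is the direction in which the jaws open and shut, and the axes are right-handed (so a half turn about x gives the same grasp; the last joint's range is limited). The gripper opens to 85 mm and grips with 20 to 120 N. Pads are 22 mm wide; open, the fingers measure 114 mm over their backs; the gripper's body (76 mm by 85 mm) begins 54 mm behind the grasp point. The pads swing forward as they close: fully open they stand 13 mm farther back than shut.
Start: joints at [1.152, 0.423, 1.63, -0, 1.089, -0.019], TCP at [0.243, 0.576, 0.253] pointing down, gripper open.
Joint ranges: [-3, 3], [-0.9, 2.11], [0.09, 2.58], [-1.31, 4.45], [0.11, 2.69], [-2.54, 2.54]. Speed limits (rad/s): [2.39, 2.39, 3.01, 3.14, 3.14, 3.14].

INTERFACE

Orientations are given as a rotation vector (axis times angle).
In Python, from rig import manip gives the robot as it stands. The module is installed in compiled form; this text tells all that it offers. Calls block until the motion is done:
- manip.move_to(position, orientation): joint-space move of the TCP to a pose.
- manip.servo_line(position, orientation=None, rate=0.15): straight line of the TCP; orientation=None keeps the orientation; rate is the mean speed in m/s.
- manip.set_joints(angles): joint-space move.
- manip.command_gripper(opening, f_grip=None): finger opening in m; f_grip is the grip in N (None keeps the last); returns when the fingers have stopped.
- manip.hold(seconds).
- manip.solve_ik(position, orientation): joint angles nearest the present ones, or None.
- manip.camera(name): name is "side" or "top"; returns a dict with "image" (480x640x3 uint8, red, green, blue), "fx", "fy", "cx", "cy" (pixels), "cam_to_world" (4x4, takes a point from camera to world coordinates). Camera axes: x right, y down, z forward; pixel columns grow to the right and rows downward; lengths in m; the calibration is good to about 2 mm. A picture is of the moment at which its call begins. There is no depth.
A pose or a line that the arm cannot do raises manip.IKError and nothing moves.
- manip.sign_off(): hands the job in, once; it reports no verdict.
Readings, each from a call of its own:
- manip.get_time(): time.
- manip.get_joint_positions(): joint angles.
- manip.get_joint_vel(): joint speeds.
- manip.get_tau(): joint torques, N m.
- manip.get_position(): TCP position.
- manip.get_ee_rot(): TCP orientation.
- manip.get_contact_force(): force on the tool from outside, world axes, zero at the start.
- manip.get_torque(): the same for the moment, N m.
- manip.get_width(): finger opening in m.
Only numpy, scipy, OpenCV 4.12 (cv2) and the standard library are available. Lean on these libraries where they do the work, as an engineer would, in place of code of your own. Each camera call takes 0.05 s, during which the arm holds its last target. There are 200 camera calls.

TASK

Level the laser's stand: turn its red and blue foot screws by their T-bars until the bubbles of both vials sit wholly between their two black lines and stay there. Do not bump the laser, and leave the white jug, blue bottle, paint tin and carton standing where they are.

Things in the scene. Friction and masses are not known exactly. Their poses are not given: they have to be found in the camera images.
- stand: base of the levelling stand, clamped to the bench: dark steel, 210 x 210 x 12 mm; origin at the centre of its underside, turned only about the vertical; 'stand x, y' elsewhere means this frame. Red foot screw at (75, -75) mm, blue at (-75, 75), fixed ball foot at (-75, -75).
- plate: aluminium plate 200 x 160 x 12 mm, hinged along a steel beam that lies on the ball foot and the red screw; cannot be lifted off; origin at the ball foot, 42 mm above the bench, axes along the stand's; top face about 48 mm above the bench, up to 58 mm at a raised edge
- red_hub (a point): middle of the red screw's T-bar, on the vertical screw axis (hub radius 8 mm), 90 mm above the bench. The bar is level steel, 10 mm thick, 100 mm long, red sleeves on both ends. Clockwise from above lifts the red corner and moves only bubble_red, along stand +x, 4.25 mm per radian; anticlockwise the reverse
- red_end (a point): point 45 mm from red_hub along the bar, in one red sleeve (the bar ends 5 mm farther out; the other end is alike). Both screws turn stiffly (0.12 N m: about 4 N at 30 mm), stay where left, and stop 4.6 rad either side of level. A bar can be pushed round by one end with shut fingertips, or gripped
- blue_hub (a point): middle of the blue screw's T-bar, same make and height as the red one. Clockwise from above lifts the blue corner and moves only bubble_blue, along stand +y, 4.25 mm per radian; anticlockwise the reverse
- blue_end (a point): point 45 mm from blue_hub along the bar, in one blue sleeve (the other end is alike)
- vial_red (a point): centre of the top of the vial on the beam, about 57 mm above the bench: black block 78 x 22 mm with red ends and a yellow-green window 60 x 16 mm, lying along stand x; two black lines across it leave 21 mm between them, centred on this point
- vial_blue (a point): the same kind of vial with blue ends, on the plate, lying along stand y; this point is the centre of its top, midway between its two lines
- bubble_red: bubble of vial_red: pale oval 16 mm long that slides along the vial towards its high end; origin at its centre. It only follows the tilt and cannot be pushed by itself
- bubble_blue: bubble of vial_blue, alike
- laser: yellow and black rotary laser, 68 x 64 mm, 81 mm tall, screwed on the plate over the stand's point (42, 42) mm; origin under its centre; its top is about 130 mm above the bench
- jug: bystander: white bottle with a green cap, 84 mm diameter, 210 mm tall; origin at the centre of its underside
- bottle: bystander: slim blue bottle with a red cap, 64 mm diameter, 195 mm tall; origin at the centre of its underside
- tin: bystander: paint tin, 96 mm diameter, 110 mm tall; origin at the centre of its underside
- carton: bystander: small cardboard box of screws, 75 x 55 x 50 mm; origin at the centre of its underside

How it is judged:
By the outcome, as a careful person would: the job done as asked, in the order asked, and still so for the second after the job is handed in, with the robot touching nothing.
It also fails if it takes over 72 s, if anything falls off the work surface, if the arm or the gripper's body presses on something with over 40 N, if the wrist force passes 120 N, or if a joint passes its speed limit or range.

## Working session

There is one attempt and no reset: what is moved stays moved. The work goes in short steps, each a Python script; the robot and the scene stay as the last script left them, time stands still between calls to the robot, and variables do not carry over. Pictures are saved under pics/ and viewed, about 8 in all and at most 12, crops included, and the job is handed in when it is done.

```bash
mkdir -p pics
python3 - <<'E'
from rig import manip
import cv2,numpy as np
for n in("top","side"):
    c=manip.camera(n); cv2.imwrite(f"pics/{n}0.png",c["image"][:,:,::-1])
    print(n,c["fx"],c["fy"],c["cx"],c["cy"]); print(np.round(c["cam_to_world"],4))
print(manip.get_time(),manip.get_ee_rot())
E
```

```text
top 544.3873700567628 544.3873700567628 315.5966387170022 238.63771866901644
[[-0.0292 -0.9915  0.1266  0.4732]
 [-0.999   0.0247 -0.0372  0.055 ]
 [ 0.0338 -0.1275 -0.9913  1.014 ]
 [ 0.      0.      0.      1.    ]]
side 615.3080695411358 615.3080695411358 316.69034990636305 237.9462439616002
[[ 0.9837 -0.1002  0.1491  0.4242]
 [-0.1787 -0.6307  0.7551 -0.8002]
 [ 0.0184 -0.7695 -0.6384  0.7795]
 [ 0.      0.      0.      1.    ]]
0.1 [ 0.31252466  1.54826296 -0.31472457]
```

View pics/top0.png

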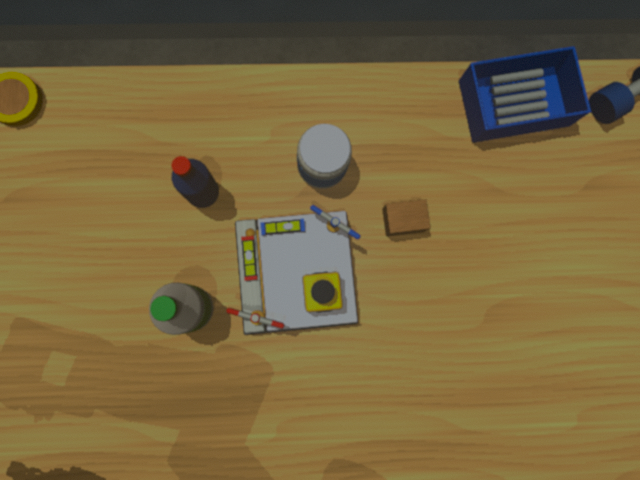

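View pics/side0.png

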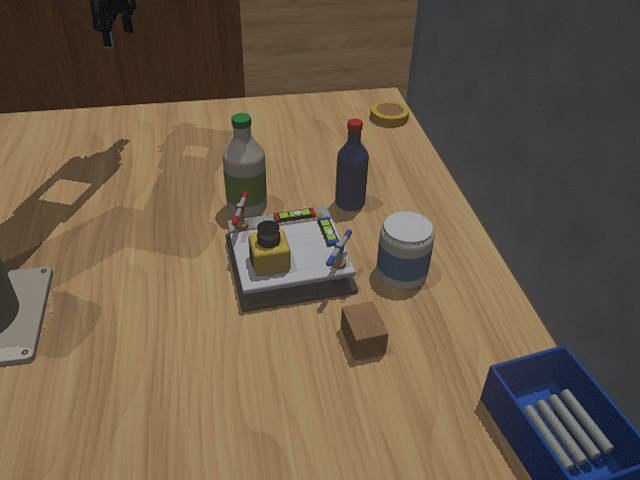

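The overview shows the stand turned about 180°: red hub near (255,318), blue hub near (335,223), and the jug close to the red end. Next I'll measure and zoom in on the vials.

```bash
cat > h.py <<'E'
from rig import manip
import cv2,numpy as np
def ray(c,u,v):
    M=c["cam_to_world"]; d=M[:3,:3]@np.array([(u-c["cx"])/c["fx"],(v-c["cy"])/c["fy"],1]); return M[:3,3],d
def onz(c,u,v,z):
    o,d=ray(c,u,v); return o+d*(z-o[2])/d[2]
def proj(c,p):
    M=c["cam_to_world"]; q=M[:3,:3].T@(np.asarray(p)-M[:3,3]); return np.array([c["fx"]*q[0]/q[2]+c["cx"],c["fy"]*q[1]/q[2]+c["cy"]])
def blobs(c,col,roi,amin=8):
    x0,y0,x1,y1=roi; h=cv2.cvtColor(c["image"],cv2.COLOR_RGB2HSV)[y0:y1,x0:x1].astype(int); H,S,V=h[...,0],h[...,1],h[...,2]
    hue={'red':(H<6)|(H>172),'blue':(H>108)&(H<130),'green':(H>35)&(H<85),'yg':(H>26)&(H<42)}[col]
    m=(hue&(S>130)&(V>60)).astype(np.uint8)
    n,l,s,ce=cv2.connectedComponentsWithStats(m)
    return [(ce[i]+[x0,y0],s[i][4],s[i][:4]+[x0,y0,0,0]) for i in range(1,n) if s[i][4]>=amin]
E
python3 - <<'E'
from h import *
c=manip.camera("top"); np.set_printoptions(precision=4,suppress=True)
for col in('red','blue','yg','green'):
    for b in blobs(c,col,(140,140,370,350),6): print(col,b[0],b[1],b[2],onz(c,*b[0],.09)[:2],onz(c,*b[0],.057)[:2])
im=c["image"][200:345,225:370,::-1]
cv2.imwrite("pics/z1.png",cv2.resize(im,None,fx=4.1,fy=4.1,interpolation=cv2.INTER_CUBIC))
s=manip.camera("side")
cv2.imwrite("pics/z2.png",cv2.resize(s["image"][180:310,220:420,::-1],None,fx=4,fy=4,interpolation=cv2.INTER_CUBIC))
E
```

```text
red [180.705 165.38 ] 200 [173 158  18  17] [0.7245 0.2497] [0.7335 0.2566]
red [247.5 238. ] 36 [242 237  12   3] [0.5951 0.1364] [0.5995 0.1393]
red [250.6905 277.7381] 42 [245 276  12   5] [0.5273 0.132 ] [0.5292 0.1347]
red [232.5556 311.2889] 45 [227 309  12   6] [0.472 0.163] [0.4719 0.1669]
red [277.2182 324.1273] 55 [272 321  12   7] [0.4485 0.0888] [0.4476 0.09  ]
blue [315.7632 209.4474] 38 [311 206  10   8] [0.6418 0.0185] [0.6479 0.0172]
blue [301.9714 224.9429] 35 [300 219   5  12] [0.6154 0.043 ] [0.6205 0.0426]
blue [262.6562 228.375 ] 32 [261 223   4  12] [0.6111 0.1104] [0.616  0.1124]
blue [353.6053 233.7895] 38 [349 230  10   8] [ 0.5979 -0.0453] [ 0.6024 -0.0488]
yg [295.0909 225.5195] 77 [290 221  10  10] [0.6147 0.0548] [0.6197 0.0548]
yg [274.9831 227.2712] 177 [266 222  21  11] [0.6125 0.0893] [0.6175 0.0905]
yg [248.8315 258.5897] 273 [243 241  13  35] [0.5598 0.1346] [0.5629 0.1375]
yg [320.0549 291.0549] 637 [304 273  37  37] [0.5016 0.0154] [0.5026 0.014 ]
green [163.2651 308.0647] 479 [151 296  25  25] [0.4807 0.278 ] [0.481 0.286]
```

View pics/z1.png

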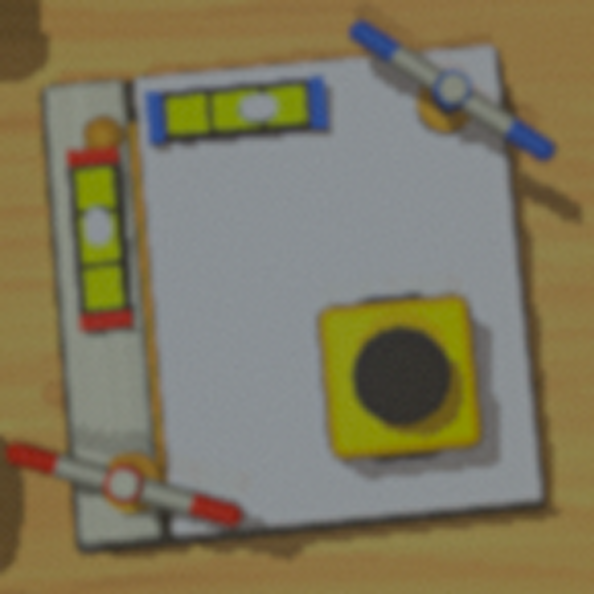

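View pics/z2.png

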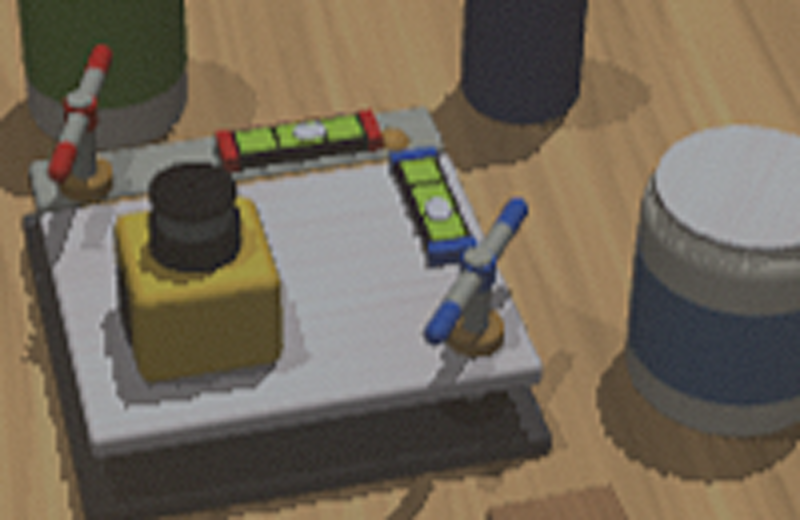

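The crops put the red bubble about 5 mm towards stand -x and the blue bubble about 8 mm towards stand +y. In z1 the red vial's centre is near (100,240) with its bubble at (97,227). The blue vial's centre is near (238,110) with its bubble at (258,106). I'll measure these with rectified strips and check the IK before moving.

```bash
cat >> h.py <<'E'
from scipy.spatial.transform import Rotation as Rn
SX=np.array([-.9977,-.068]); SY=np.array([.068,-.9977])
HUB={'red':np.array([.4602,.126]),'blue':np.array([.6199,-.0134])}
def strip(c,cen,ax,half=40,w=4,z=.057):
    """mean S and V along a vial, 0.5 mm steps from -half to half mm"""
    t=np.arange(-half,half+.1,.5); k=np.arange(-w,w+1); n=np.array([-ax[1],ax[0]])
    P=np.array([[proj(c,[*(cen+ax*a/1e3+n*b/1e3),z]) for a in t] for b in k]).astype(np.float32)
    im=cv2.remap(c["image"],P[...,0],P[...,1],cv2.INTER_CUBIC)
    h=cv2.cvtColor(im,cv2.COLOR_RGB2HSV).astype(float).mean(0); return t,h[:,1],h[:,2],im
def tool(yaw):  # tool down, jaw (tool y) at yaw in the world
    y=np.array([np.cos(yaw),np.sin(yaw),0]); x=np.array([0,0,-1.]); return Rn.from_matrix(np.c_[x,y,np.cross(x,y)]).as_rotvec()
VIAL={'red':(np.array([.563,.1375]),SX),'blue':(np.array([.6183,.0775]),SY)}
E
python3 - <<'E'
from h import *
np.set_printoptions(precision=2,suppress=True,linewidth=180)
c=manip.camera("top")
for n,(cen,ax) in VIAL.items():
    t,S,V,im=strip(c,cen,ax); print(n); print(np.c_[t,S,V][::2].astype(int).T)
for n,b in(('red',72.4),('blue',55.5)):
    for k in(90,-90):
        o=tool(np.radians(b+k)); 
        for z in(.35,.093): print(n,k,manip.solve_ik([*HUB[n],z],o))
E
```

```text
red
[[-40 -39 -38 -37 -36 -35 -34 -33 -32 -31 -30 -29 -28 -27 -26 -25 -24 -23 -22 -21 -20 -19 -18 -17 -16 -15 -14 -13 -12 -11 -10  -9  -8  -7  -6  -5  -4  -3  -2  -1   0   1   2   3
    4   5   6   7   8   9  10  11  12  13  14  15  16  17  18  19  20  21  22  23  24  25  26  27  28  29  30  31  32  33  34  35  36  37  38  39  40]
 [176 186 196 200 199 193 179 169 178 207 225 241 247 249 251 252 251 248 247 251 253 250 233 200 154  96  46  18  14  15  15  14  13  13  14  15  16  17  20  30  60 107 152 200
  226 241 239 229 210 188 184 198 214 227 237 241 241 244 247 243 238 235 233 237 245 246 236 219 192 163 161 175 185 192 196 192 177 141  85  39  22]
 [138 141 144 145 140 131 115 102 100 121 135 143 144 144 144 144 144 144 144 144 144 144 143 141 135 127 125 128 135 142 144 145 145 146 146 146 146 146 145 143 143 143 144 144
  144 145 143 135 121 106 102 113 127 138 144 145 144 144 143 144 144 144 144 144 145 145 142 135 117 101 109 123 135 143 145 141 132 118 107 107 120]]
blue
[[-40 -39 -38 -37 -36 -35 -34 -33 -32 -31 -30 -29 -28 -27 -26 -25 -24 -23 -22 -21 -20 -19 -18 -17 -16 -
[... 414 characters left out ...]
 17  17  15  16  15  15  16  18  20  25  52  93 143 187 223 242 243 242 242 240 238 235 219 185 114  30 112 149 169 171 169 154 129  84  42]
 [143 146 144 144 144 142 134 122 100  88 110 129 140 145 145 145 144 144 144 144 145 145 145 146 144 139 125 109  98 101 117 134 141 145 145 145 144 144 144 143 140 137 137 138
  141 142 143 144 144 144 145 145 144 143 141 140 141 143 144 145 144 144 144 144 144 145 146 143 135 122 102  85 106 125 138 142 142 136 126 117 113]]
red 90 None
red 90 None
red -90 [0.24 0.09 1.84 0.   1.21 0.55]
red -90 [ 0.24  0.48  2.05 -0.    0.62  0.55]
blue 90 None
blue 90 None
blue -90 [-0.04  0.32  1.55  0.    1.27  0.56]
blue -90 [-0.04  0.63  1.73 -0.    0.79  0.56]
```

```bash
cat >> h.py <<'E'
def turn(name,yaw,dq,zup=.3,grip=60):
    """grip the hub across the bar with jaw yaw, turn by dq of joint 6 (+ = clockwise from above), let go, rise"""
    T=manip.get_time; p=HUB[name]; o=tool(yaw)
    manip.move_to([*p,zup],o); print('above',T())
    manip.command_gripper(.04); manip.servo_line([*p,.093],rate=.2); print('down',T(),manip.get_contact_force())
    manip.command_gripper(0,grip); print('grip',T(),manip.get_width(),manip.get_contact_force())
    q=np.array(manip.get_joint_positions()); q[5]+=dq; manip.set_joints(q)
    print('turned',T(),manip.get_width(),manip.get_contact_force(),manip.get_torque())
    manip.command_gripper(.04); manip.servo_line([*p,zup],rate=.25); print('up',T())
E
python3 - <<'E'
from h import *
np.set_printoptions(precision=3,suppress=True)
p=manip.get_position(); manip.servo_line([p[0],p[1],.33],rate=.25)
turn('red',np.radians(-17.6),1.35)
for n in("top","side"): cv2.imwrite(f"pics/{n}2.png",manip.camera(n)["image"][:,:,::-1])
a=cv2.imread("pics/top2.png")[180:360,140:380];b=cv2.imread("pics/side2.png")[100:280,200:440]
cv2.imwrite("pics/c2.png",cv2.resize(np.vstack([a,b]),None,fx=1.66,fy=1.66))
E
```

```text
above 2.525
down 4.2167 [-0.166  0.069 -0.125]
grip 4.575 0.01350679506794136 [-5.958  4.588  8.984]
turned 5.8 0.013393768541424416 [ 2.12  -5.375 -5.806] [-0.689 -0.384  0.037]
up 7.15
```

View pics/c2.png

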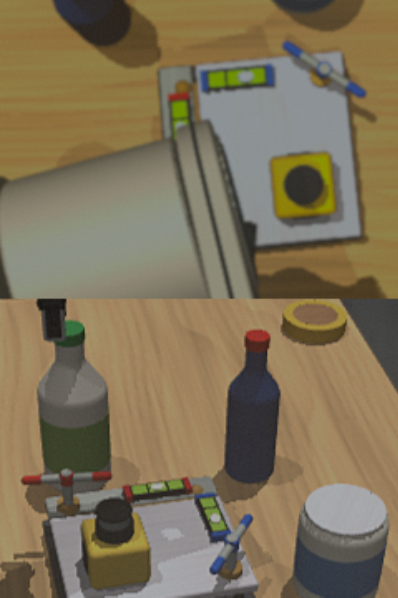

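The red bar has turned (now level across the view, about (65,478)) and its bubble looks central near (158,488). The jug and bottle are undisturbed. Now blue.

Run:
```python
from h import *
np.set_printoptions(precision=2,suppress=True,linewidth=180)
turn('blue',np.radians(-34.5),-2.33)
manip.move_to([.40,-.35,.35],tool(-.7)); print(manip.get_time())
c=manip.camera("top"); s=manip.camera("side")
for n,(cen,ax) in VIAL.items():
    t,S,V,im=strip(c,cen,ax); print(n); print(np.c_[t,S,V][::2].astype(int).T)
for col in('red','blue','green'):
    for b in blobs(c,col,(140,140,370,350),6): print(col,b[0],b[1],onz(c,*b[0],.09)[:2])
a=c["image"][130:345,140:440,::-1]; b=s["image"][100:380,200:440,::-1]
cv2.imwrite("pics/t3.png",cv2.resize(a,None,fx=2.6,fy=2.6,interpolation=cv2.INTER_CUBIC))
cv2.imwrite("pics/s3.png",cv2.resize(b,None,fx=2.1,fy=2.1,interpolation=cv2.INTER_CUBIC))
```

```text
above 8.4667
down 9.8667 [-0.04  0.13 -0.2 ]
grip 10.2333 0.013453615016246557 [-3.82  4.01  8.79]
turned 12.2333 0.01365484261831576 [-4.87 -4.27  0.88] [-0.81  0.73 -0.03]
up 13.5833
15.1083
red
[[-40 -39 -38 -37 -36 -35 -34 -33 -32 -31 -30 -29 -28 -27 -26 -25 -24 -23 -22 -21 -20 -19 -18 -17 -16 -15 -14 -13 -12 -11 -10  -9  -8  -7  -6  -5  -4  -3  -2  -1   0   1   2   3
    4   5   6   7   8   9  10  11  12  13  14  15  16  17  18  19  20  21  22  23  24  25  26  27  28  29  30  31  32  33  34  35  36  37  38  39  40]
 [179 191 200 202 199 190 176 166 179 214 236 249 250 252 251 251 250 248 247 248 248 246 245 242 232 214 199 190 190 165 129  84  43  22  18  16  15  15  15  14  14  15  16  17
   20  34  66 106 141 160 183 202 224 236 241 240 240 242 241 241 240 239 241 245 245 240 229 213 186 163 167 179 188 193 195 190 173 130  70  29  21]
 [140 143 146 146 142 133 117 105 105 127 139 146 146 146 146 146 146 146 145 145 146 147 147 145 137 123 108 103 113 128 139 145 145 145 147 148 148 148 147 147 147 148 148 145
  141 135 130 121 110 101 103 117 132 141 146 147 147 146 145 145 1
[... 739 characters left out ...]
 89  45]
 [145 147 146 145 144 144 139 131 110  86 104 125 139 146 147 146 146 146 146 146 146 146 146 147 147 144 134 121 106 105 117 133 141 144 143 145 146 147 147 146 146 145 145 145
  146 143 141 141 140 131 117 103 103 116 134 143 147 147 146 146 146 146 146 146 146 148 148 146 139 126 106  87 103 123 138 142 143 137 129 120 115]]
red [180.8  165.69] 192 [0.72 0.25]
red [247.31 237.94] 36 [0.6  0.14]
red [250.78 277.68] 41 [0.53 0.13]
red [255.98 294.3 ] 54 [0.5  0.12]
red [253.86 340.97] 36 [0.42 0.13]
blue [330.5  198.93] 40 [ 0.66 -0.01]
blue [302.06 225.12] 34 [0.62 0.04]
blue [262.75 228.41] 32 [0.61 0.11]
blue [339.05 243.39] 41 [ 0.58 -0.02]
green [163.26 308.15] 483 [0.48 0.28]
```

View pics/t3.png

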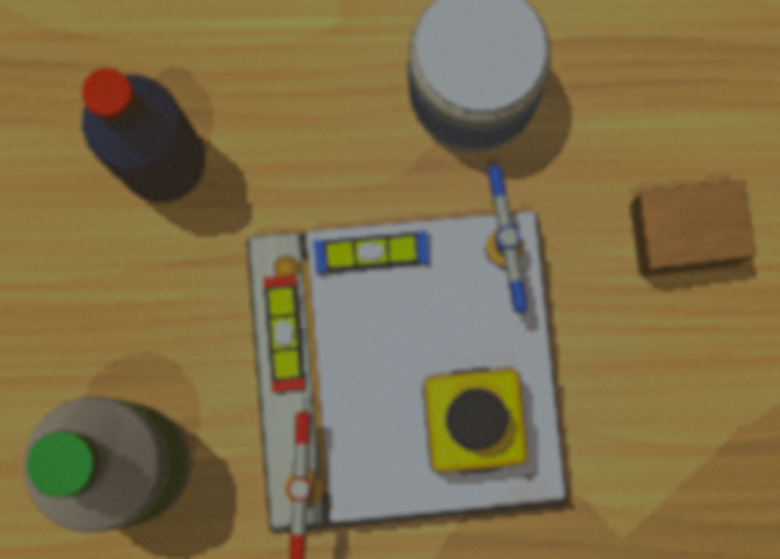

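Both bubbles now sit between their lines, red at (283,332) and blue at (371,250). Red is off centre by about +0.7 mm and blue by about -0.4 mm, against a 2.5 mm margin. The arm is clear and the bystanders are unmoved. I'll check that they stay put, then sign off.

Run:
```python
from h import *
manip.hold(1.5); c=manip.camera("top"); ok=True
for n,(cen,ax) in VIAL.items():
    t,S,V,_=strip(c,cen,ax); b=t[(S<110)&(abs(t)<25)]
    L=[t[m][V[m].argmin()] for m in((t<-8)&(t>-18),(t>6)&(t<18))]
    print(n,'bubble',b.min(),b.max(),'lines',L); ok&=abs(b.mean()-np.mean(L))<1.5
print(ok,manip.get_time(),manip.get_contact_force())
if ok: manip.sign_off()
```

```text
red bubble -9.5 7.0 lines [np.float64(-13.0), np.float64(9.5)]
blue bubble -8.5 7.5 lines [np.float64(-11.5), np.float64(11.5)]
True 16.7583 [ 0.11419323  0.03531018 -0.05469935]
the job is handed in; nothing more can be done
```

The stand is level and the job is handed in, at about 17 s of the 72 s allowed. I gripped each T-bar at its hub and turned red 1.35 rad clockwise and blue 2.33 rad anticlockwise.

In the last check, after a 1.5 s hold with the arm clear, both bubbles were wholly between their lines:

| Vial | Bubble (mm) | Lines (mm) | Off centre (mm) |
|---|---|---|---|
| Red | -9.5 to 7.0 | -13.0 and 9.5 | about 0.5 |
| Blue | -8.5 to 7.5 | -11.5 and 11.5 | about 0.5 |

Positions run along each vial from a nominal centre. The margin either way is 2.5 mm.

The force on the tool was about zero at the end and stayed low in the readings taken at each step of the turns. The pictures show the laser, jug, bottle, tin and carton standing where they were. No check failed or disagreed.

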